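# Return the router bit and snap its case shut

## Task

Stand the loose router bit from the wooden bench block upright in the empty hole of the open bit case, right down to the bottom of the hole. Then swing the case's sprung lid over and press its far edge (the one opposite the hinge) down until the catch clicks and it stays shut by itself; do not slam it, and press slowly and no harder than the catch needs, as the thin lid cracks under heavy force. Leave the other things on the bench where they are.

Things in the scene. Friction and masses are not known exactly. Their poses are not given: they have to be found in the camera images.
- case: Grey plastic case for router bits, fixed to the bench: 150 (x) by 210 (y) by 75 mm high, walls 5 mm, open top. Origin at the centre of its underside, z up; x points to the hinge side, -x to the catch side. The top of its brown wooden insert is 30 mm above the bench; four fixed bits stand in it at x = +45 mm, y = -75, -25, 25, 75 mm, tops at 73 mm.
- case_hole (a point): The empty hole in the insert: centre of its mouth, at case (-25, 0, 30) mm, axes as the case. Hole 14 mm wide, chamfered, 22 mm deep.
- bit_center (a point): The loose steel router bit, 65 mm tall, 90 g: shank 12 mm across and 40 mm long below, cutter head 25 mm across and 25 mm tall above. This point is on its axis half-way up, 32.5 mm above its foot and 20 mm below the head's middle; z points up the bit. Seated, it lies 10.5 mm above the hole's mouth, with 18 mm of shank showing.
- block: Wooden bench block, fixed, 70 by 70 by 30 mm high, origin at the centre of its underside; the loose bit stands upright in the 22 mm deep hole in its middle, 18 mm of shank showing.
- lid (a joint): Lid angle, rad: near 0 shut (-0.04 to 0.04, as the catch's height varies), 1.57 upright, 1.9 fully open; starts 1.45 to 1.7. Weak opening spring, stiff hinge (1 to 2 N at the edge): it stays where left when wide open, but springs up to about 1 rad from any lower angle unless the catch holds it. Faster than 4 rad/s downwards is slamming.
- lid_hinge (a point): Middle of the lid's hinge axis, at case (75, 0, 80) mm, axis along y. Turns with the lid, which lies along its -x: plate 175 mm long from the axis, 210 mm wide, 6 mm thick, outer face 8 mm from the axis towards its +z. In the middle of the far edge a 60 mm wide lip hangs 17 mm below the plate.
- lid_edge (a point): Point to press: on the lid's outer face, 163 mm from the hinge axis (12 mm from the far edge), midway across, over the catch; z out of the outer face. Shut, it is about 88 mm above the bench, give or take 5 mm with the catch. More than 35 N on the lid cracks it; well inwards of this point the catch takes much more force.
- catch (a point): Nominal place of the steel catch outside the case's -x wall, at case (-89, 0, 68) mm: 60 mm wide, a sprung roller snaps over a bar on the lid's lip. It sits up to 5 mm higher or lower than this, unmeasured: feel for it. Pressed at lid_edge, resistance starts about 8 mm above shut, grows to about 10 N, then falls; a hard stop is 1.5 mm further.
- glue: White glue bottle, 56 mm across, 160 mm tall, loose bystander; origin at its foot's centre.
- jar: Amber glass jar with a steel cap, 64 mm across, 75 mm tall, loose bystander; origin at its foot's centre.
- offcut: Dark wood offcut 90 by 45 by 35 mm, loose bystander; origin at the centre of its underside.
- square: Try square lying flat: dark wood stock 100 by 22 by 16 mm, steel blade 150 mm along its +y, loose bystander; origin under the stock's centre.
Things that resemble listed ones, but are neither listed nor needed, are in the scene too. What is shaped like the part that bears bit_center but green is not meant.

How it is judged:
By the outcome, as a careful person would: the job done as asked, in the order asked, and still so for the second after the job is handed in, with the robot touching nothing.
It also fails if it takes over 67 s, if anything falls off the work surface, if the arm or the gripper's body presses on something with over 40 N, if the wrist force passes 120 N, or if a joint passes its speed limit or range.

## Robot

A 7-joint arm with a two-finger parallel gripper is mounted at the origin on the work surface. World frame = base frame: x ahead of the robot, y to its left, z up, the work surface at z = 0. Lengths are in m, angles in rad, forces in N, time in s.
With the tool pointing down it reaches from about 0.425 to 0.875 m from the base axis. Payload 4.7 kg.
Tool frame: the origin (TCP) lies midway between the tips of the shut fingers; the grasp point (between the pads) lies 19 mm behind it; z points along the fingers, y is the direction in which the jaws open and shut (so a half turn about z gives the same grasp; the last joint's range is limited). The gripper opens to 87 mm and grips with 3 to 60 N. Pads are 19 mm wide; open, the fingers measure 117 mm over their backs; the gripper's body (75 mm by 190 mm) begins 51 mm behind the grasp point.
Start: joints at [-1.216, 0.321, -0.07, 1.45, 0.023, 1.371, -0.057], TCP at [0.217, 0.613, 0.2] pointing down, gripper open.
Joint ranges: [-2.86, 2.86], [-0.3, 2.09], [-1.38, 1.24], [0.06, 2.45], [-1.56, 4.7], [0.09, 2.05], [-2.69, 2.69]. Speed limits (rad/s): [2.57, 2.57, 3.14, 3.14, 3.14, 3.14, 3.14].

## Interface

Orientations are given as a rotation vector (axis times angle).
In Python, from bench import get_state, eyes, job gives the robot as it stands. The module is installed in compiled form; this text tells all that it offers.
- The arm moves only by the shell command python3 -m jog 'ROWS' [FORCE]. ROWS is JSON, a list that holds one entry, the list of rows, each a list of 5 numbers: the opening, from 0 (shut) to 1 (fully open), then the shift along the tool's x, y, z in units of 40 mm (1.0 is 40 mm), then the turn about the tool's z in units of 5 degrees (1.0 is 5 degrees). In form: [[[jaw, dx, dy, dz, turn], ...]]. A call has 1 to 10 rows; each row shifts and turns the commanded pose from where the row before left it, along the tool's axes as they then stand; what a row does not reach is not made up. A row lasts 1/8 s, in which the tool goes at most 62.5 mm and 10.7 degrees, less where a joint would pass 70% of its speed; a pose out of reach is approached as far as the arm can. A call is refused whole if a number of a shift passes 1 or a number of a turn 1, either way. A call with a gripper value outside its range is refused whole. The fingers move at their own pace and stop on an object; FORCE is the grip in N (left out, the last holds). Time passes only in rows, so rows that do not move let the fingers close. It gives the time, the measured TCP pose, the force and the opening at its end, in the units of the state.
- get_state(): the state, without advancing time (a new reading comes with each control period).
- eyes.get_image(name): name is "side" or "top" or "wrist"; returns (picture, depth): 420x560x3 uint8, red, green, blue; 420x560 float32, m along the optical axis (not along the pixel's ray), 0 where there is no reading.
- eyes.camera_params(name): a dict with "camera_matrix" (3x3 intrinsics, pixels), "pose" (4x4, takes a point from camera to world coordinates); the wrist camera has in their place "mount" (4x4, takes a point from camera to tool coordinates, whose origin is the TCP and whose axes are the flange's). Camera axes: x right, y down, z forward; pixel columns grow to the right and rows downward; lengths in m; the calibration is good to about 2 mm. The wrist camera is an equidistant fisheye: a pixel r from the principal point sees the ray r / f radians off the axis. A picture is of the moment at which its call begins: read the wrist's pose just before it. camera_params takes no time and is no camera call.
- job.close_job(): hands the job in, once; it reports no verdict.
The state is a dict: "time": time; "joint_positions": joint angles; "qd": joint speeds; "joint_torque": joint torques, N m; "position": TCP position; "tool_rot": TCP orientation; "ft_force": force on the tool from outside, world axes, zero at the start; "torque": the same for the moment, N m; "grip_width": opening from 0.0 (shut) to 1.0 (fully open).
Only numpy, scipy, OpenCV 4.12 (cv2) and the standard library are available. Lean on these libraries where they do the work, as an engineer would, in place of code of your own. Each camera call takes 0.05 s, during which the arm holds its last target. There are 200 camera calls.

## Working session

There is one attempt and no reset: what is moved stays moved. The work goes in short steps, Python scripts to look and compute and a shell command to move; the robot and the scene stay as the last step left them, time stands still between calls to the robot, and variables do not carry over. Pictures are saved under pics/ and viewed, about 8 in all and at most 12, crops included, and the job is handed in when it is done.

```bash
mkdir -p pics; cat > h.py <<'E'
import numpy as np, cv2
from scipy.spatial.transform import Rotation as R
from bench import get_state, eyes, job
def cloud(name):
    im,d=eyes.get_image(name); p=eyes.camera_params(name); K=np.array(p['camera_matrix']); T=np.array(p['pose'])
    v,u=np.mgrid[:420,:560]; c=np.stack([(u-K[0,2])/K[0,0]*d,(v-K[1,2])/K[1,1]*d,d],-1)
    w=c@T[:3,:3].T+T[:3,3]; w[d==0]=np.nan
    return im,d,w
E
python3 - <<'E'
from h import *
s=get_state(); print(s)
for n in('top','side'):
    im,d,w=cloud(n); np.savez(f'/tmp/{n}.npz',im=im,d=d,w=w); cv2.imwrite(f'pics/{n}0.png',im[:,:,::-1])
    print(eyes.camera_params(n))
print(eyes.camera_params('wrist'))
E
```

```text
{'time': 0.0, 'joint_positions': array([-1.21590215,  0.32181377, -0.0701168 ,  1.45170281,  0.02260355,
        1.37075841, -0.05688911]), 'qd': array([-0.00128489,  0.00070805,  0.0014367 ,  0.00169689,  0.00047446,
       -0.00167519,  0.00104259]), 'joint_torque': array([-2.47029431e-05, -4.91283882e+01, -4.04010639e-01, -3.12530029e+01,
       -6.39976957e-02,  4.35311103e-02,  1.65071133e-04]), 'position': array([0.21708511, 0.61204552, 0.19925381]), 'tool_rot': array([-5.32578748e-01, -3.09588508e+00,  2.95373415e-03]), 'ft_force': array([ 0.54168139,  0.05795302, -0.04782577]), 'torque': array([-0.03858155, -0.01522495,  0.10009678]), 'grip_width': 0.9981208376972452}
{'camera_matrix': array([[417.74730491,   0.        , 286.36177547],
       [  0.        , 417.74730491, 208.6148201 ],
       [  0.        ,   0.        ,   1.        ]]), 'pose': array([[ 5.48142983e-03, -9.85313646e-01,  1.70666264e-01,
         4.46756040e-01],
       [-9.99984910e-01, -5.33857596e-03,  1.29595253e-03,
         4.35882962e-02],
       [-3.65804900e-04, -1.70670792e-01, -9.85328040e-01,
     
[... 358 characters left out ...]
-0.19169258,  0.47777952, -0.85731015,  0.92859086],
       [-0.02206266, -0.87538636, -0.48292025,  0.59887439],
       [ 0.        ,  0.        ,  0.        ,  1.        ]])}
{'camera_matrix': array([[325.1922621 ,   0.        , 277.59508011],
       [  0.        , 325.1922621 , 206.37510403],
       [  0.        ,   0.        ,   1.        ]]), 'mount': array([[-2.37166502e-04, -9.55677161e-01, -2.94416554e-01,
         8.08140953e-02],
       [ 9.99999697e-01, -4.44792076e-04,  6.38249431e-04,
         1.17376794e-03],
       [-7.40914554e-04, -2.94416313e-01,  9.55676978e-01,
        -1.83957871e-01],
       [ 0.00000000e+00,  0.00000000e+00,  0.00000000e+00,
         1.00000000e+00]])}
```

View pics/top0.png

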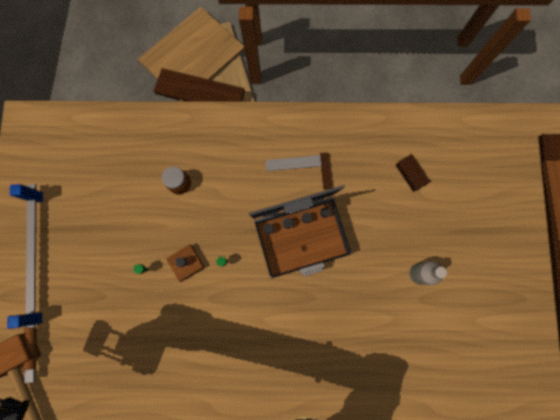

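View pics/side0.png

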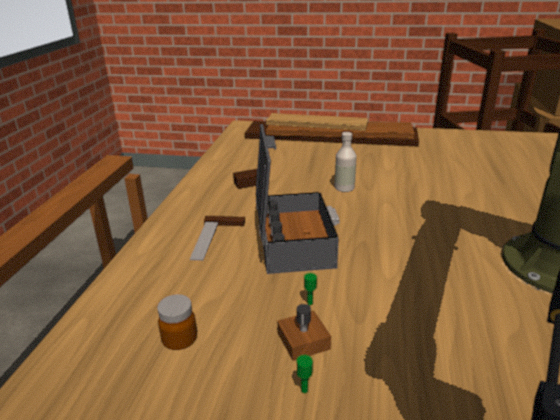

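Shown: the grey bit in the wooden block is at top (181,262), side (303,318). Look-alikes are the green bits at top (139,269) and (222,262), side (305,370) and (310,285), and the four fixed bits in the case at top (270-328,212-228). The hole is the dark spot at top (304,248). I choose the grey one in the block.

```bash
python3 - <<'E'
from h import *
D={}
for n in('top','side'):
    z=np.load(f'/tmp/{n}.npz'); D[n]=z
t=D['top'];w=t['w'];im=t['im'];Z=w[...,2]
print('table',np.nanmedian(Z[330:360,420:460]))
u0,v0,u1,v1=160,235,210,290
v,u=np.mgrid[:420,:560]; box=(u>=u0)&(u<u1)&(v>=v0)&(v<v1)
b=box&(Z>.06); print('bit top',b.sum(),np.nanmean(w[b],0), np.nanmin(w[b],0),np.nanmax(w[b],0))
b=box&(Z>.022)&(Z<.04); r=cv2.minAreaRect(w[b][:,:2].astype(np.float32)*1000);print('block',b.sum(),r,np.nanmedian(Z[b]))
s=D['side'];ws=s['w'];Zs=ws[...,2]
bs=(u>290)&(u<318)&(v>300)&(v<332)&(Zs>.05);print('bit side',bs.sum(),np.nanmean(ws[bs],0),ws[bs].min(0),ws[bs].max(0))
# case rim
box=(u>245)&(u<365)&(v>180)&(v<285)
b=box&(Z>.068)&(Z<.079);r=cv2.minAreaRect(w[b][:,:2].astype(np.float32)*1000);print('rim',b.sum(),r)
b=box&(Z>.025)&(Z<.034)&(im[...,0]>im[...,2]*1.5);r=cv2.minAreaRect(w[b][:,:2].astype(np.float32)*1000);print('insert',b.sum(),r,np.median(Z[b]))
print('hole px',[(c,w[248,c].round(4)) for c in(300,304,308)])
b=box&(Z>.1); print('lid',b.sum(),w[b].min(0),w[b].max(0))
# hole by darkness inside insert
g=cv2.cvtColor(im,cv2.COLOR_RGB2GRAY); sub=g[238:260,290:318]; print(sub[::2,::2])
print('pts',[np.round(w[p[1],p[0]],3) for p in[(270,229),(290,224),(309,218),(328,212),(434,270),(178,180)]])
big=np.hstack([cv2.resize(im[225:295,130:240],(440,280),interpolation=2),cv2.resize(im[175:285,245:365],(305,280),interpolation=2)])
cv2.imwrite('pics/crop1.png',big[:,:,::-1])
E
```

```text
table 0.0007025209976335711
bit top 91 [0.49268523 0.30638234 0.07197371] [0.4816339  0.29492767 0.06119776] [0.50399305 0.32021562 0.07767329]
block 663 ((492.8507995605469, 307.87969970703125), (70.54443359375, 70.6247787475586), 31.236080169677734) 0.0298264032796709
bit side 270 [0.49017032 0.31602492 0.06634312] [0.4788864  0.29863701 0.05000948] [0.50324449 0.3250023  0.07572597]
rim 877 ((547.1719970703125, 2.9585723876953125), (168.68344116210938, 209.75694274902344), 16.732440948486328)
insert 3623 ((554.1155395507812, 4.502326965332031), (145.47335815429688, 200.82608032226562), 16.864524841308594) 0.030096537394411316
hole px [(300, array([0.531 , 0.0092, 0.0298])), (304, array([ 0.5328, -0.0021,  0.0076])), (308, array([ 0.5309, -0.0114,  0.0323]))]
lid 793 [ 0.58234511 -0.07625417  0.10184504] [0.65601341 0.12601403 0.25766662]
[[75 73 72 75 74 73 71 71 70 73 72 74 74 81]
 [73 73 74 69 72 73 76 73 74 79 80 78 78 77]
 [71 73 74 71 78 79 76 79 74 77 77 75 76 78]
 [72 74 77 77 78 75 70 70 74 79 77 84 83 82]
 [78 78 73 73 76 71 54 47 67 79 82 84 84 82]
 [75 76 77 78 83 77 50 43 64 78 82 81 83 86]
 [79 84 84 83 81 78 65 51 72 82 86 86 84 84]
 [83 85 84 81 81 82 81 80 87 87 85 80 81 79]
 [83 86 83 83 85 83 87 84 81 80 75 78 79 79]
 [82 85 84 85 83 83 78 76 77 79 79 80 80 79]
 [85 85 79 76 76 79 76 77 77 78 78 78 78 82]]
pts [array([0.575, 0.086, 0.073]), array([0.588, 0.036, 0.072]), array([ 0.603, -0.012,  0.072]), array([ 0.619, -0.06 ,  0.07 ]), array([ 0.473, -0.293,  0.15 ]), array([0.699, 0.322, 0.074])]
```

View pics/crop1.png

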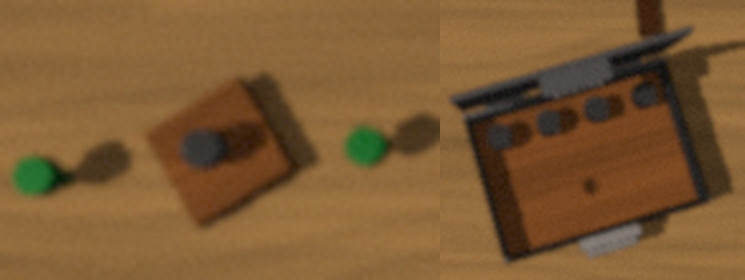

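Crop: the grey head sits at the centre of the wooden block, between two green bits. The case hole is the dark spot left of centre. Measured: bit (0.493, 0.307), block rectangle 70.6 mm (matches), hole about (0.531, -0.001), case yaw 16.8°.

```bash
python3 -m jog '[[[0.7,-0.9,-0.49,0,0],[0.7,-0.9,-0.49,0,0],[0.7,-0.9,-0.49,0,0],[0.7,-0.9,-0.49,0,0],[0.7,-0.9,-0.49,0,0],[0.7,-0.9,-0.49,0,0],[0.7,-0.9,-0.49,0,0],[0.7,-0.9,-0.49,0,0],[0.7,-0.9,-0.49,0,0],[0.7,-0.9,-0.49,0,0]]]' 20; python3 -m jog '[[[0.7,0,0,0,-1],[0.7,0,0,0,-1],[0.7,0,0,0,-1],[0.7,0,0,0,-1],[0.7,0,0,0,-1],[0.7,0,0,0,-1],[0.7,0,0,0,-1],[0.7,0,0,0,-0.3],[0.7,0,0,0,0]]]'
cat >> h.py <<'E'
def wcloud():
    s=get_state(); im,d=eyes.get_image('wrist'); p=eyes.camera_params('wrist'); K=np.array(p['camera_matrix']); M=np.array(p['mount'])
    v,u=np.mgrid[:420,:560].astype(float); a=(u-K[0,2])/K[0,0]; b=(v-K[1,2])/K[0,0]; r=np.hypot(a,b)+1e-9
    ray=np.stack([a/r*np.tan(r),b/r*np.tan(r),np.ones_like(r)],-1)
    A=R.from_rotvec(s['tool_rot']).as_matrix()
    toW=lambda c:(c@M[:3,:3].T+M[:3,3])@A.T+s['position']
    w=toW(ray*d[...,None]); w[d==0]=np.nan; o=toW(np.zeros(3)); dr=toW(ray)-o
    plane=lambda z:o+dr*((z-o[2])/dr[...,2])[...,None]
    return im,d,w,plane,s
def todelta(target,s=None):
    s=s or get_state(); A=R.from_rotvec(s['tool_rot']).as_matrix()
    print('pos',s['position'].round(4),'toolx',A[:,0].round(3),'toolz',A[:,2].round(3),'units',(A.T@(np.array(target)-s['position'])/.04).round(2),'turn', np.degrees(np.arctan2(A[1,1],A[0,1])).round(2))
E
python3 - <<'E'
from h import *
im,d,w,plane,s=wcloud(); cv2.imwrite('pics/w1.png',im[:,:,::-1])
Z=w[...,2]; near=np.hypot(w[...,0]-.493,w[...,1]-.307)<.025
b=near&(Z>.066)&(Z<.08); print(b.sum(),np.nanmean(w[b],0),(np.nanmin(w[b],0)+np.nanmax(w[b],0))/2,np.nanmax(w[b],0)-np.nanmin(w[b],0))
todelta([.493,.307,.2],s)
E
```

```text
time: 1.35
position: [0.4916, 0.3064, 0.2]
tool_rot: [-0.533, -3.096, 0.001]
ft_force: [-0.2, -0.2, 0.6]
grip_width: 0.703
time: 2.48
position: [0.491, 0.3075, 0.2001]
tool_rot: [0.462, -3.107, 0.0]
ft_force: [0.5, -0.1, -0.0]
grip_width: 0.704
499 [0.4940782  0.31106974 0.07241416] [0.49451983 0.31124297 0.07060291] [0.02410502 0.02685733 0.00897497]
pos [0.491  0.3075 0.2001] toolx [-0.957 -0.291  0.   ] toolz [-0. -0. -1.] units [-0.05 -0.03  0.  ] turn 106.91
```

View pics/w1.png

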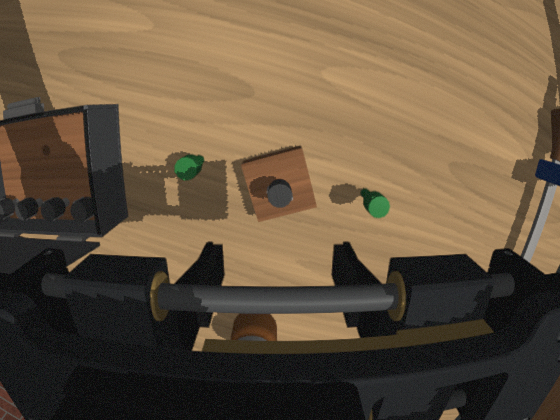

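Wrist view: grey bit in the block at (280,192) between the jaws' line, green bits at (187,167) and (377,205) clear of the fingers. Descend and grip the head.

```bash
python3 -m jog '[[[0.7,-0.08,0.02,0.8,0],[0.7,0,0,0.8,0],[0.7,0,0,0.8,0],[0.7,0,0,0.8,0],[0.7,0,0,0.5,0],[0.7,0,0,0.2,0],[0.7,0,0,0,0]]]' 20; python3 -m jog '[[[0,0,0,0,0],[0,0,0,0,0],[0,0,0,0,0],[0,0,0,0,0],[0,0,0,0,0],[0,0,0,0,0]]]' 20
```

```text
time: 3.4
position: [0.4939, 0.3093, 0.0443]
tool_rot: [0.463, -3.107, 0.0]
ft_force: [-0.1, 0.5, 0.9]
grip_width: 0.699
time: 4.15
position: [0.494, 0.3094, 0.0445]
tool_rot: [-0.464, 3.107, 0.0]
ft_force: [-0.4, -0.0, 0.5]
grip_width: 0.276
```

```bash
python3 -m jog '[[[0,0,0,-0.3,0],[0,0,0,-0.6,0],[0,0,0,-0.7,0],[0,0,0,-0.7,0],[0,0,0,-0.5,0],[0,0,0,0,0]]]' 30; python3 -m jog '[[[0,0.15,-0.4,0,0],[0,0.15,-0.9,0,0],[0,0.15,-0.9,0,0],[0,0.15,-0.9,0,0],[0,0.15,-0.9,0,0],[0,0.15,-0.9,0,0],[0,0.15,-0.9,0,0],[0,0.15,-0.9,0,0],[0,0.15,-0.8,0,0],[0,0,-0.2,0,0]]]'; python3 -m jog '[[[0,0,0,0,0],[0,0,0,0,0]]]'
python3 - <<'E'
from h import *
im,d,w,plane,s=wcloud(); cv2.imwrite('pics/w2.png',im[:,:,::-1]); np.savez('/tmp/w2.npz',im=im,w=w,p=plane(.03))
todelta([.531,-.001,.154],s)
E
```

```text
time: 4.9
position: [0.495, 0.31, 0.1587]
tool_rot: [-0.463, 3.104, 0.003]
ft_force: [0.3, -0.5, -0.8]
grip_width: 0.272
time: 6.15
position: [0.5308, -0.005, 0.1553]
tool_rot: [0.455, -3.106, 0.001]
ft_force: [-0.1, -0.0, -0.9]
grip_width: 0.267
time: 6.4
position: [0.5317, 0.0005, 0.1559]
tool_rot: [0.467, -3.106, -0.001]
ft_force: [-0.0, -0.4, -0.6]
grip_width: 0.269
pos [5.317e-01 5.000e-04 1.559e-01] toolx [-0.956 -0.294  0.001] toolz [-0.001  0.001 -1.   ] units [ 0.03 -0.03  0.05] turn 107.1
```

View pics/w2.png

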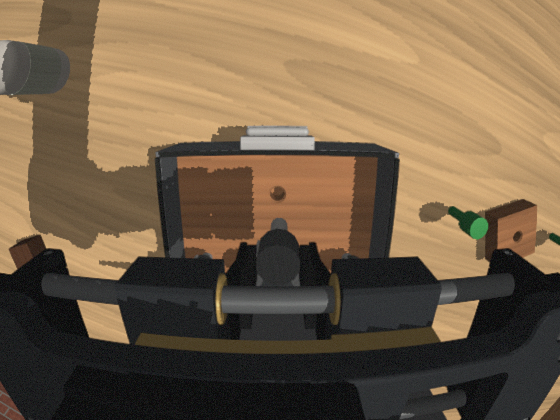

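Wrist view: bit held, shank foot at about (279,220), hole at (278,193). Measure both in this view, so the shared calibration error cancels.

```bash
python3 - <<'E'
from h import *
z=np.load('/tmp/w2.npz'); im,w,p=z['im'],z['w'],z['p']
g=cv2.cvtColor(im,cv2.COLOR_RGB2GRAY)
m=(g[180:206,264:293]<62).astype(np.uint8); n,l,st,c=cv2.connectedComponentsWithStats(m); print(st,c+[264,180]); print(g[184:203:2,268:290:2])
k=1+np.argmax(st[1:,4]); mm=np.zeros(g.shape,bool); mm[180:206,264:293]=l==k
P=p[mm]; print('hole z=.03', P.mean(0),np.ptp(P,axis=0))
A=R.from_rotvec(get_state()['tool_rot']).as_matrix(); pos=get_state()['position']; print(pos)
loc=(w-pos)@A
for v in range(212,240,3):
    row=[(u,)+tuple((loc[v,u]*1000).round(1)) for u in range(262,297) if w[v,u,2]>.1]
    if row: print(v,row[0],row[len(row)//2],row[-1])
E
```

```text
[[  0   0  29  26 712]
 [ 10  12  10   8  42]] [[277.94803371 192.27949438]
 [278.88095238 196.23809524]]
[[133 132 132 132 130 131 135 135 133 131 133]
 [132 132 129 111 103  97 103 129 131 133 130]
 [131 124 117  88  71  77  73  90 123 131 128]
 [127 117 137  85  72  75  72  73  85 130 129]
 [124  94 124  74  68  75  74  66  73 124 125]
 [125  89  74  68  71  68  63  49  63 117 133]
 [131 108  74  61  57  53  55  54  86 127 131]
 [128 126  90  69  53  53  56  74  91 125 124]
 [125 123 119 104  76  75  96  97 118 123 126]
 [117 118 115 110 102  99 104 117 117 118 118]]
hole z=.03 [0.53573954 0.0040888  0.03      ] [0.00887458 0.00819459 0.        ]
[0.5318517  0.00058116 0.15605035]
218 (276, np.float64(4.4), np.float64(-0.3), np.float64(34.2)) (279, np.float64(4.9), np.float64(1.8), np.float64(32.8)) (281, np.float64(4.9), np.float64(3.2), np.float64(32.8))
221 (272, np.float64(2.2), np.float64(-3.2), np.float64(34.0)) (279, np.float64(4.8), np.float64(1.8), np.float64(26.8)) (285, np.float64(2.7), np.float64(6.1), np.float64(32.5))
224 (271, np.float64(1.1), np.float64(-3.8), np.f
[... 333 characters left out ...]
), np.float64(-4.3), np.float64(19.1)) (278, np.float64(10.4), np.float64(1.1), np.float64(-4.7)) (287, np.float64(0.1), np.float64(7.2), np.float64(21.6))
233 (265, np.float64(8.7), np.float64(-6.6), np.float64(-5.2)) (278, np.float64(11.3), np.float64(1.0), np.float64(-11.8)) (290, np.float64(8.8), np.float64(8.1), np.float64(-5.5))
236 (262, np.float64(6.7), np.float64(-8.5), np.float64(-5.0)) (278, np.float64(11.3), np.float64(1.0), np.float64(-16.2)) (294, np.float64(6.6), np.float64(10.6), np.float64(-4.8))
239 (262, np.float64(6.4), np.float64(-8.3), np.float64(-8.8)) (279, np.float64(10.8), np.float64(1.6), np.float64(-19.2)) (296, np.float64(4.6), np.float64(11.8), np.float64(-4.7))
```

```bash
python3 - <<'E'
from h import *
z=np.load('/tmp/w2.npz'); im,w,p=z['im'],z['w'],z['p']
g=cv2.cvtColor(im,cv2.COLOR_RGB2GRAY); s=get_state(); A=R.from_rotvec(s['tool_rot']).as_matrix()
l=((p-s['position'])@A)*1000
mm=np.zeros(g.shape,bool); mm[181:206,265:293]=g[181:206,265:293]<100
mm=cv2.morphologyEx(mm.astype(np.uint8),cv2.MORPH_OPEN,np.ones((3,3)))>0
q=l[mm][:,:2]; print(mm.sum(),q.mean(0),q.min(0),q.max(0), cv2.minEnclosingCircle(q.astype(np.float32)), np.argwhere(mm).mean(0))
print('world',p[mm].mean(0)); hx=cv2.minEnclosingCircle(q.astype(np.float32))[0]
ins=w[190,240:320]; print('insert z',np.nanmedian(ins[:,2]))
E
```

```text
174 [-2.17629911  1.35679561] [-8.67008982 -6.6420538 ] [5.60463833 8.17131074] ((-2.098747968673706, 1.0234570503234863), 7.797009468078613) [193.66091954 278.10344828]
world [0.53345474 0.00258298 0.03      ]
insert z 0.02983860432810198
```

Hole and bit axis agree to within about 0.6 mm in this view. Descend to just above the mouth, then go in slowly.

```bash
python3 -m jog '[[[0,-0.01,0,0.6,0],[0,0,0,0.6,0],[0,0,0,0.5,0],[0,0,0,0.3,0],[0,0,0,0.1,0],[0,0,0,0,0]]]'; python3 -m jog '[[[0,0,0,0.05,0],[0,0,0,0.05,0],[0,0,0,0.05,0],[0,0,0,0.05,0],[0,0,0,0.05,0],[0,0,0,0,0]]]'
```

```text
time: 7.2
position: [0.5328, -0.0007, 0.0727]
tool_rot: [-0.464, 3.107, 0.0]
ft_force: [-0.5, 0.6, -0.6]
grip_width: 0.272
time: 7.95
position: [0.5324, -0.001, 0.0622]
tool_rot: [0.464, -3.107, -0.0]
ft_force: [1.1, -0.3, -1.5]
grip_width: 0.269
```

Foot is about 4 mm below the mouth with about 1 N of force, so it is in the hole. Continue.

```bash
python3 -m jog '[[[0,0,0,0.07,0],[0,0,0,0.07,0],[0,0,0,0.07,0],[0,0,0,0.07,0],[0,0,0,0.07,0],[0,0,0,0.05,0],[0,0,0,0,0]]]';  python3 -m jog '[[[0,0,0,0.03,0],[0,0,0,0.03,0],[0,0,0,0,0]]]'
```

```text
time: 8.82
position: [0.5325, -0.0009, 0.0462]
tool_rot: [0.464, -3.107, -0.0]
ft_force: [0.0, 0.6, -1.2]
grip_width: 0.268
time: 9.2
position: [0.5331, -0.0008, 0.0445]
tool_rot: [-0.464, 3.106, 0.0]
ft_force: [-0.8, -0.6, 2.2]
grip_width: 0.271
```

```bash
python3 -m jog '[[[0,0,0,0.04,0],[0,0,0,0,0],[0,0,0,0,0]]]'; python3 -m jog '[[[0.6,0,0,0,0],[0.6,0,0,0,0],[0.6,0,0,0,0],[0.6,0,0,-0.3,0],[0.6,0,0,-0.6,0],[0.6,0,0,-0.8,0],[0.6,0,0,-0.8,0],[0.6,0,0,-0.8,0],[0.6,0,0,-0.8,0],[0.6,0,0,-0.8,0]]]'; python3 -m jog '[[[0,0,0,-0.6,0],[0,0,0,-0.6,0],[0,0,0,0,0]]]'
python3 - <<'E'
from h import *
c=np.array([.556,.006]); ex=np.array([.957,.289]); ey=np.array([-.289,.957])
def cs(w): return np.stack([(w[...,:2]-c)@ex,(w[...,:2]-c)@ey,w[...,2]],-1)
im,d,w,plane,s=wcloud(); cv2.imwrite('pics/w3.png',im[:,:,::-1])
C=cs(w); m=(abs(C[...,0]+.025)<.022)&(abs(C[...,1])<.022)&(C[...,2]>.06)&(C[...,2]<.1)
print('head',m.sum(),C[m].min(0),C[m].max(0),np.median(C[m],0)); print('tcp',cs(s['position']))
for n in('top','side'):
    im,d,w=cloud(n); C=cs(w); m=(C[...,2]>.1)&(C[...,2]<.27)&(abs(C[...,1])<.1)&(C[...,0]>.02)&(C[...,0]<.14)
    Q=C[m]; print(n,m.sum())
    for a in np.arange(.1,.27,.02):
        q=Q[(Q[:,2]>=a)&(Q[:,2]<a+.02)]
        if len(q): print(round(a+.01,2),len(q),np.percentile(q[:,0],[5,50,95]).round(3))
    if n=='top':
        m=(abs(C[...,0]+.025)<.02)&(abs(C[...,1])<.02)&(C[...,2]>.06); print('head top',m.sum(),C[m].mean(0) if m.any() else '')
E
```

```text
time: 9.57
position: [0.5344, -0.0006, 0.0443]
tool_rot: [-0.463, 3.103, 0.001]
ft_force: [-0.5, 0.0, 9.1]
grip_width: 0.27
time: 10.82
position: [0.5324, -0.0011, 0.2402]
tool_rot: [-0.463, 3.106, 0.0]
ft_force: [-0.1, -0.0, -0.1]
grip_width: 0.602
time: 11.2
position: [0.5336, -0.0011, 0.2888]
tool_rot: [-0.463, 3.103, -0.0]
ft_force: [-0.4, 1.2, -0.5]
grip_width: 0.349
head 331 [-0.03562692 -0.01051523  0.06059179] [-0.01126126  0.01488922  0.07455546] [-0.02428809  0.00215281  0.07253809]
tcp [-0.02347246 -0.00035547  0.28884737]
top 243
0.11 17 [0.073 0.073 0.074]
0.13 13 [0.071 0.072 0.072]
0.15 15 [0.069 0.07  0.07 ]
0.17 19 [0.066 0.067 0.068]
0.19 18 [0.064 0.065 0.066]
0.21 18 [0.062 0.063 0.064]
0.23 19 [0.06  0.06  0.061]
0.25 124 [0.055 0.06  0.063]
head top 1653 [-2.59398542e-02  2.13844086e-04  7.16969269e-01]
side 856
0.11 76 [0.078 0.079 0.08 ]
0.13 81 [0.075 0.077 0.078]
0.15 76 [0.073 0.075 0.076]
0.17 88 [0.071 0.072 0.074]
0.19 86 [0.069 0.07  0.071]
0.21 89 [0.067 0.068 0.07 ]
0.23 93 [0.065 0.066 0.067]
0.25 267 [0.042 0.059 0.064]
```

View pics/w3.png

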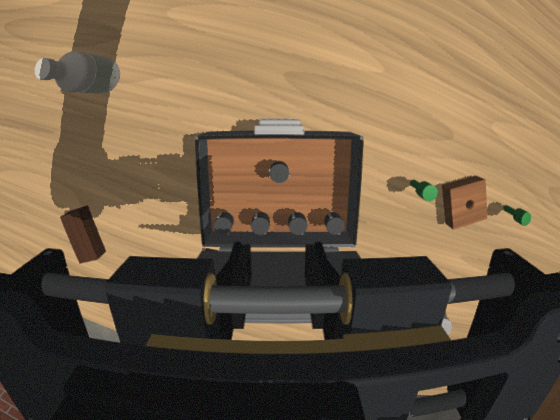

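Wrist view: the bit stands upright in the hole at (279,172), head top at 72.5 mm (73 expected), block hole empty at (470,204), lid still upright behind. Lid angle is about 1.47 rad. Go over the lid to its outer side with the jaws shut.

```bash
python3 -m jog '[[[0,-0.4,0,0,0],[0,-0.8,0,0,0],[0,-0.8,0,0,0],[0,-0.8,0,0,0],[0,-0.7,0,0,0],[0,-0.3,0,0,0],[0,0,0,0.6,0],[0,0,0,0.6,0],[0,0,0,0.4,0],[0,0,0,0,0]]]'
cat >> h.py <<'E'
c0=np.array([.556,.006]); ex=np.array([.957,.289]); ey=np.array([-.289,.957])
def cs(w): return np.stack([(w[...,:2]-c0)@ex,(w[...,:2]-c0)@ey,w[...,2]],-1)
E
python3 - <<'E'
from h import *
s=get_state(); print(cs(s['position']),s['ft_force']); todelta(s['position'])
h=9.5
for t,r in [(1.47,148),(1.3,150),(1.1,153),(.9,156),(.7,159),(.5,162),(.35,165),(.25,168),(.15,169),(.1,170),(.05,170),(0,170)]:
    x=75-r*np.cos(t)+8*np.sin(t)+h; z=80+r*np.sin(t)+8*np.cos(t); print(t,r,round(x,1),round(z,1))
E
```

```text
time: 12.6
position: [0.6771, 0.0434, 0.2208]
tool_rot: [0.463, -3.104, -0.0]
ft_force: [-0.0, 1.1, 1.6]
grip_width: 0.004
[0.12666534 0.00081532 0.22076345] [-0.01663422  1.06030547  1.61341441]
pos [0.6771 0.0434 0.2208] toolx [-0.956 -0.292  0.003] toolz [-0.003 -0.    -1.   ] units [0. 0. 0.] turn 106.97
1.47 148 77.6 228.1
1.3 150 52.1 226.7
1.1 153 22.2 220.0
0.9 156 -6.2 207.2
0.7 159 -32.0 188.5
0.5 162 -53.8 164.7
0.35 165 -67.8 144.1
0.25 168 -76.3 129.3
0.15 169 -81.4 113.2
0.1 170 -83.9 104.9
0.05 170 -84.9 96.5
0 170 -85.5 88.0
```

```bash
python3 -m jog '[[[0,0.3,0,-0.05,0],[0,0.3,0,-0.05,0],[0,0.3,0,-0.05,0],[0,0.3,0,0,0],[0,0.3,0,0,0],[0,0.3,0,0,0],[0,0,0,0,0]]]'; python3 - <<'E'
from h import *
s=get_state(); print(cs(s['position'])*1000,s['ft_force'])
im,d=eyes.get_image('side'); cv2.imwrite('pics/s2.png',im[:,:,::-1])
E
```

```text
time: 13.48
position: [0.6083, 0.022, 0.2286]
tool_rot: [-0.463, 3.107, 0.0]
ft_force: [0.0, 0.8, 0.1]
grip_width: 0.001
[5.46287484e+01 1.73788398e-01 2.28644718e+02] [0.00366559 0.76606697 0.06962373]
```

View pics/s2.png

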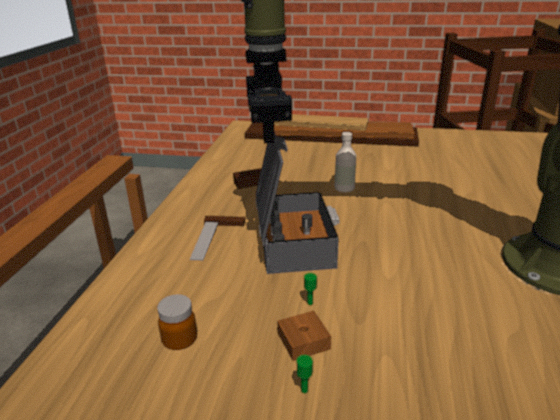

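Side view: the finger behind the lid (268,140) has tipped it to about 1.3 rad, bit upright in the case at (307,222). Follow the arc.

```bash
python3 -m jog '[[[0,0.4,0,0.1,0],[0,0.4,0,0.11,0],[0,0.36,0,0.16,0],[0,0.36,0,0.16,0],[0,0.32,0,0.23,0],[0,0.32,0,0.23,0],[0,0.27,0,0.3,0],[0,0.27,0,0.3,0],[0,0,0,0,0]]]'; python3 - <<'E'
from h import *
s=get_state(); print(cs(s['position'])*1000,s['ft_force'])
E
```

```text
time: 14.65
position: [0.5051, -0.0093, 0.1641]
tool_rot: [0.463, -3.106, -0.0]
ft_force: [-0.4, -0.1, 0.2]
grip_width: 0.007
[-5.31545308e+01  9.78008636e-02  1.64136734e+02] [-0.40355948 -0.09936416  0.21440894]
```

```bash
python3 -m jog '[[[0,0.18,0,0.26,0],[0,0.18,0,0.26,0],[0,0.21,0,0.36,0],[0,0.13,0,0.38,0],[0,0,0,0,0],[0,0,0,0,0]]]'; python3 - <<'E'
from h import *
s=get_state(); print(cs(s['position'])*1000,s['ft_force'])
im,d=eyes.get_image('side'); cv2.imwrite('pics/s3.png',cv2.resize(im[150:290,220:370],(600,560),interpolation=2)[:,:,::-1])
E
```

```text
time: 15.4
position: [0.4791, -0.0173, 0.1144]
tool_rot: [-0.464, 3.107, 0.0]
ft_force: [0.2, 0.4, -0.4]
grip_width: 0.005
[-8.03226236e+01 -4.16566173e-02  1.14376952e+02] [ 0.19555917  0.44860512 -0.4079746 ]
```

View pics/s3.png

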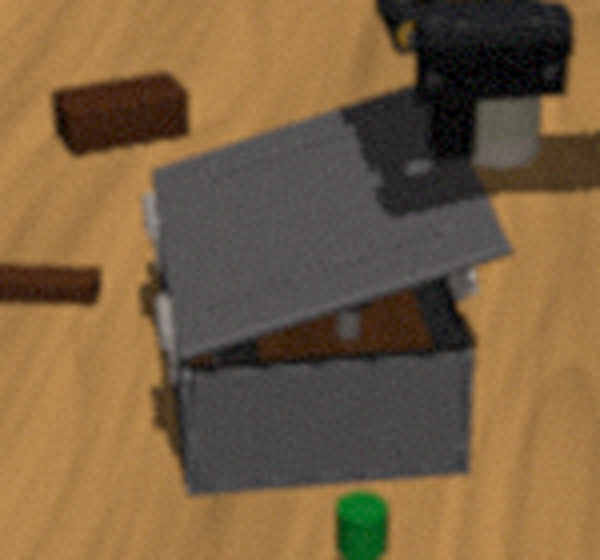

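Side crop: the finger presses the lid near the middle of its far edge, and the lid is nearly down. Now slow pressing.

```bash
python3 -m jog '[[[0,0.06,0,0.06,0],[0,0.06,0,0.06,0],[0,0,0,0.05,0],[0,0,0,0.05,0],[0,0,0,0.05,0],[0,0,0,0.05,0],[0,0,0,0.05,0],[0,0,0,0,0]]]'; python3 -m jog '[[[0,0,0,0.03,0],[0,0,0,0.03,0],[0,0,0,0.03,0],[0,0,0,0,0]]]';  python3 -m jog '[[[0,0,0,0.03,0],[0,0,0,0.03,0],[0,0,0,0,0]]]'
```

```text
time: 16.45
position: [0.4744, -0.0187, 0.0994]
tool_rot: [0.464, -3.107, -0.0]
ft_force: [0.1, -0.3, -0.4]
grip_width: 0.006
time: 16.95
position: [0.4744, -0.0187, 0.0958]
tool_rot: [-0.464, 3.107, 0.0]
ft_force: [-0.7, -0.4, 0.6]
grip_width: 0.004
time: 17.32
position: [0.4744, -0.0187, 0.0934]
tool_rot: [-0.464, 3.107, 0.0]
ft_force: [-0.5, -0.4, 0.3]
grip_width: 0.004
```

```bash
for i in 1 2 3; do python3 -m jog '[[[0,0,0,0.02,0],[0,0,0,0.02,0],[0,0,0,0,0]]]' | egrep 'pos|ft'; done
```

```text
position: [0.4744, -0.0187, 0.0919]
ft_force: [-0.1, 0.3, 0.1]
position: [0.4744, -0.0187, 0.0903]
ft_force: [1.2, 0.2, 0.6]
position: [0.4744, -0.0187, 0.0887]
ft_force: [0.3, -0.4, 0.7]
```

```bash
for i in 1 2 3; do python3 -m jog '[[[0,0,0,0.02,0],[0,0,0,0.01,0],[0,0,0,0,0]]]' | egrep 'pos|ft'; done
```

```text
position: [0.4744, -0.0187, 0.0875]
ft_force: [0.1, -0.9, 0.9]
position: [0.4744, -0.0187, 0.0863]
ft_force: [-0.3, -0.2, 0.7]
position: [0.4744, -0.0187, 0.0851]
ft_force: [-0.0, -0.1, 0.8]
```

No resistance yet where it was expected, so take a look.

```bash
python3 - <<'E'
from h import *
im,d,w=cloud('side'); cv2.imwrite('pics/s4.png',cv2.resize(im[150:290,220:370],(600,560),interpolation=2)[:,:,::-1])
C=cs(w)*1000; 
for y in(30,60,90):
  for x in range(-100,80,20):
    m=(abs(C[...,0]-x)<6)&(abs(C[...,1]-y)<12)&(C[...,2]>40)
    if m.any(): print(y,x,m.sum(),np.median(C[m][:,2]).round(1))
E
```

```text
30 -100 543 350.1
30 -80 628 350.1
30 -60 833 381.6
30 -40 239 473.9
30 -20 31 98.9
30 0 33 96.5
30 20 31 94.1
30 40 31 91.9
30 60 31 89.7
60 -100 287 477.1
60 -80 173 468.1
60 -60 49 104.5
60 -40 29 100.7
60 -20 28 99.0
60 0 28 96.3
60 20 31 94.1
60 40 30 91.8
60 60 36 90.1
90 -100 147 199.2
90 -80 172 194.8
90 -60 178 194.3
90 -40 39 101.1
90 -20 41 98.6
90 0 38 96.3
90 20 36 94.3
90 40 49 91.5
90 60 39 89.3
```

View pics/s4.png

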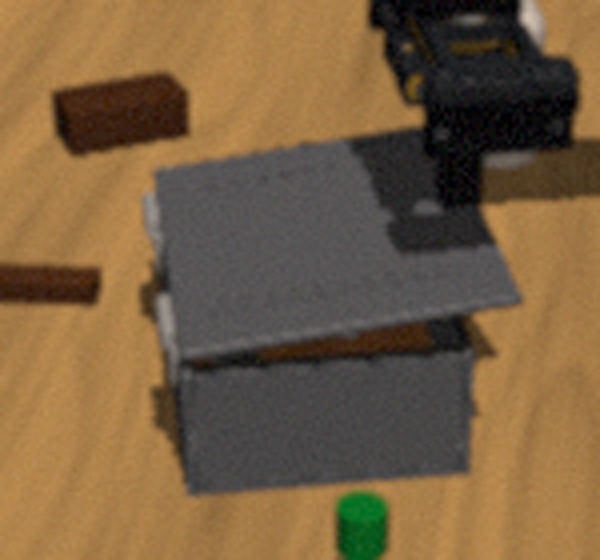

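```bash
python3 - <<'E'
from h import *
im,d,w=cloud('side'); C=cs(w)*1000; s=get_state(); print(cs(s['position'])*1000,s['ft_force'],s['grip_width'])
g=cv2.cvtColor(im,cv2.COLOR_RGB2GRAY)
for v in range(184,216,2):
    print(v,[(u,int(g[v,u]),*C[v,u].round(0).astype(int)) for u in (326,332,336,340,344)])
im,d,w,pl,s=wcloud(); np.savez('/tmp/w4.npz',im=im,w=w); cv2.imwrite('pics/w4.png',im[:,:,::-1])
E
```

```text
[-8.51225365e+01 -5.15303671e-02  8.51536299e+01] [-0.59272623  0.01389922  1.17385634] 0.0018552996033843955
184 [(326, 15, np.int64(-51), np.int64(86), np.int64(188)), (332, 32, np.int64(-62), np.int64(88), np.int64(188)), (336, 17, np.int64(-70), np.int64(88), np.int64(188)), (340, 11, np.int64(-78), np.int64(88), np.int64(187)), (344, 0, np.int64(-86), np.int64(88), np.int64(186))]
186 [(326, 15, np.int64(-52), np.int64(81), np.int64(181)), (332, 20, np.int64(-62), np.int64(88), np.int64(184)), (336, 14, np.int64(-70), np.int64(86), np.int64(182)), (340, 12, np.int64(-78), np.int64(87), np.int64(182)), (344, 16, np.int64(-86), np.int64(88), np.int64(182))]
188 [(326, 22, np.int64(-80), np.int64(-61), np.int64(106)), (332, 14, np.int64(-62), np.int64(90), np.int64(180)), (336, 0, np.int64(-70), np.int64(87), np.int64(178)), (340, 14, np.int64(-78), np.int64(87), np.int64(178)), (344, 67, np.int64(-168), np.int64(-245), np.int64(11))]
190 [(326, 39, np.int64(-79), np.int64(-53), np.int64(104)), (332, 3, np.int64(-79), np.int64(12), np.int64(137)), (336, 21, np.int64(-88), np.int64(
[... 2801 characters left out ...]
p.int64(46), np.int64(106)), (340, 40, np.int64(-89), np.int64(49), np.int64(107)), (344, 117, np.int64(-97), np.int64(51), np.int64(107))]
212 [(326, 45, np.int64(-60), np.int64(46), np.int64(103)), (332, 72, np.int64(-73), np.int64(47), np.int64(102)), (336, 76, np.int64(-80), np.int64(54), np.int64(106)), (340, 85, np.int64(-88), np.int64(55), np.int64(105)), (344, 107, np.int64(-95), np.int64(63), np.int64(109))]
214 [(326, 87, np.int64(-59), np.int64(53), np.int64(102)), (332, 84, np.int64(-70), np.int64(61), np.int64(105)), (336, 89, np.int64(-79), np.int64(60), np.int64(104)), (340, 86, np.int64(-86), np.int64(65), np.int64(106)), (344, 89, np.int64(-94), np.int64(67), np.int64(107))]
```

View pics/w4.png

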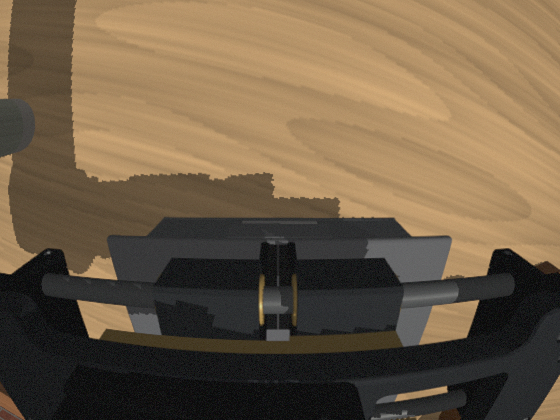

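Wrist and side views: the shut fingertips rest on the lid, spanning case x -80 to -97 at z about 107 mm, just inside the far edge. So the lid is still about 0.115 rad open, and the surface is about 21 mm above the reported TCP. Resistance should start about 11 mm (±5) further down. Continue slowly.

```bash
for i in 1 2 3; do python3 -m jog '[[[0,0,0,0.02,0],[0,0,0,0.02,0],[0,0,0,0,0]]]' | egrep 'pos|ft'; done
```

```text
position: [0.4744, -0.0187, 0.0835]
ft_force: [-1.3, -0.2, 0.6]
position: [0.4744, -0.0187, 0.0819]
ft_force: [-0.7, -0.7, 1.1]
position: [0.4744, -0.0187, 0.0803]
ft_force: [-0.1, 0.0, 0.2]
```

```bash
for i in 1 2 3 4 5; do python3 -m jog '[[[0,0,0,0.02,0],[0,0,0,0.01,0],[0,0,0,0,0]]]' | egrep 'pos|ft'; done
```

```text
position: [0.4744, -0.0187, 0.0791]
ft_force: [-1.4, 0.5, 0.4]
position: [0.4744, -0.0187, 0.0781]
ft_force: [-1.1, 0.5, 1.3]
position: [0.4744, -0.0187, 0.0773]
ft_force: [-3.0, -0.3, 6.2]
position: [0.4743, -0.0187, 0.0765]
ft_force: [-3.9, 0.3, 9.8]
position: [0.4741, -0.0188, 0.0753]
ft_force: [-3.8, -0.5, 8.9]
```

```bash
for i in 1 2 3; do python3 -m jog '[[[0,0,0,0.02,0],[0,0,0,0.01,0],[0,0,0,0,0]]]' | egrep 'pos|ft'; done
```

```text
position: [0.4739, -0.0189, 0.0737]
ft_force: [-3.5, -0.3, 7.5]
position: [0.474, -0.0188, 0.0719]
ft_force: [-2.7, -0.4, 2.5]
position: [0.4747, -0.0185, 0.0705]
ft_force: [-0.4, -1.1, 0.3]
```

```bash
for i in 1 2 3; do python3 -m jog '[[[0,0,0,0.01,0],[0,0,0,0,0]]]' | egrep 'pos|ft'; done
```

```text
position: [0.4746, -0.0186, 0.0703]
ft_force: [0.3, 0.3, -0.2]
position: [0.4746, -0.0186, 0.0702]
ft_force: [-0.3, 0.8, 2.7]
position: [0.4746, -0.0186, 0.0701]
ft_force: [-1.3, 0.4, 4.9]
```

Resistance peaked at 9.8 N, fell to about 0, and now a hard stop at 4.9 N: clicked. Lift off and check.

```bash
python3 -m jog '[[[0,0,0,-0.05,0],[0,0,0,-0.1,0],[0,0,0,-0.3,0],[0,0,0,-0.6,0],[0,0,0,-0.8,0],[0,0,0,-0.8,0],[0,0,0,-0.8,0],[0,0,0,0,0],[0,0,0,0,0],[0,0,0,0,0]]]'; python3 - <<'E'
from h import *
im,d,w=cloud('side'); cv2.imwrite('pics/s5.png',im[:,:,::-1])
C=cs(w)*1000
for y in(0,60):
  print(y,[(x,np.median(C[m][:,2]).round(1)) for x in range(-85,80,20) for m in [(abs(C[...,0]-x)<6)&(abs(C[...,1]-y)<12)&(C[...,2]>40)&(C[...,2]<140)] if m.any()])
E
```

```text
time: 25.85
position: [0.4736, -0.0187, 0.2065]
tool_rot: [0.463, -3.105, -0.0]
ft_force: [0.2, 0.6, -0.2]
grip_width: 0.005
0 [(-85, np.float64(92.1)), (-65, np.float64(91.6)), (-45, np.float64(91.0)), (-25, np.float64(90.4)), (-5, np.float64(89.6)), (15, np.float64(89.4)), (35, np.float64(88.9)), (55, np.float64(88.6)), (75, np.float64(87.6))]
60 [(-85, np.float64(92.0)), (-65, np.float64(91.7)), (-45, np.float64(91.2)), (-25, np.float64(90.7)), (-5, np.float64(90.4)), (15, np.float64(89.8)), (35, np.float64(88.9)), (55, np.float64(88.5)), (75, np.float64(85.5))]
```

View pics/s5.png

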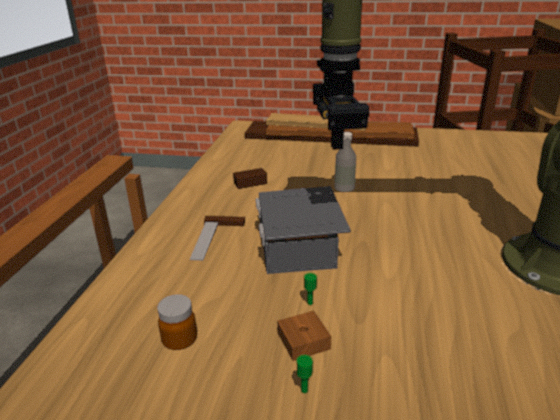

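The lid is shut at about 0.03 rad (edge at 92 mm) with the gripper clear above it. The glue, jar, offcut, square and green bits are where they were.

```bash
python3 -c "
from bench import job; print(job.close_job())"
```

```text
the job is handed in; nothing more can be done
None
```

The router bit is standing in the case's empty hole and the lid is latched shut. I handed the job in at about 26 s of the 67 s allowed.

- **Bit:** I lowered it until it met a firm bottom, about 9 N. The camera then put the head top at 72.5 mm, where 73 mm means fully seated.
- **Lid:** I swung it over slowly and pressed near the far edge. Resistance rose to 9.8 N, fell to about zero, then met the hard stop at about 5 N. After I lifted away, the lid stayed shut at about 0.03 rad, with its edge 92 mm above the bench.
- **Other things:** In the last side view, the glue bottle, jar, offcut, square and green bits looked unmoved. I judged this by eye and did not measure it.
- **Disagreement:** While pressing the lid, the shut fingertips touched it about 21 mm above the reported TCP height. I found no cause, so I went by the cameras and the measured force for the rest of the press.

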